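# Clamp a seatpost to the click and lock it

### The job

Clamp the seatpost in the bench clamp: turn the T-bar torque knob clockwise until the jaw is fully home and the knob slips over, at least two clicks but no more than half a dozen, and leave it tight. Then swing the locking lever below the knob fully clockwise against its stop, and let go. Leave the oil bottle, the spanner and the sprocket cassette where they are.

Things in the scene. Friction and masses are not known exactly. Their poses are not given: they have to be found in the camera images.
- knob_grip (a point): Centre of the clamp's black torque knob's bar (78 mm long, 16 thick, 37 high) standing on a disc 68 mm wide, 10 high. On the knob's axis, 22 mm above the disc's top, 15 below the bar's top. z: the axis, up out of the knob; x: along the bar; y: across its thickness; turns with the knob, height stays. Clockwise seen from above (against z) tightens. It stays where left and can be regrasped.
- screw (a joint): Turn of the clamp screw in rad, growing as it is tightened. It starts between 0.3 and 1.3; at 2.4 the jaw pad is hard on the tube (pad moves 5 mm per rad). Takes about 0.06 N m.
- slip (a joint): How far the knob has slipped on the screw in its torque limiter, rad, 0 at the start; grows when the knob is turned on clockwise with the screw at its end, against about 0.32 N m. One click is 0.26 rad (15 degrees), six are 1.57. Turning back does not undo it but loosens the screw.
- lever_grip (a point): Upright round steel post, 18 mm wide, 52 high, at the end of the locking lever, parallel to the knob's axis and 110 mm from it; turns about that axis. This point is 20 mm lower along the axis than knob_grip, 18 below the post's top, 25 above the steel arm's top face. The arm starts on the right seen from the robot, pointing away from it, and swings towards the robot as it locks.
- lever (a joint): Turn of the locking lever about the knob's axis, rad, growing clockwise seen from above. Starts between 0 and 0.25; 1.1 is the stop, fully locked. Stiff (3 to 4 N at the post); stays where it is left.
- clamp: Bench clamp, fixed: dark steel base plate 200 x 150 mm, grey C-frame head leaning 30 degrees (0.52 rad) towards -x (the robot's side), black seatpost tube 32 mm thick, 200 long lying across it under a round jaw pad. Origin: centre of the plate's underside; z up. knob_grip is 30 mm towards -x of it and 236 mm up.
- oil: Bystander: white bottle with a black cap, 52 mm in diameter, 150 mm high; origin at the centre of its foot. To the left of the clamp.
- spanner: Bystander: steel spanner 180 mm long lying flat on the bench to the right of the clamp; origin at its middle, x along it.
- cassette: Bystander: dark steel stepped toothed sprocket cassette 116 mm in diameter, 36 mm high, lying on the bench to the left of the clamp; origin at the centre of its underside.

How it is judged:
By the outcome, as a careful person would: the job done as asked, in the order asked, and still so for the second after the job is handed in, with the robot touching nothing.
It also fails if it takes over 58 s, if anything falls off the work surface, if the arm or the gripper's body presses on something with over 40 N, if the wrist force passes 120 N, or if a joint passes its speed limit or range.

### The arm

A 6-joint arm with a two-finger parallel gripper is mounted at the origin on the work surface. World frame = base frame: x ahead of the robot, y to its left, z up, the work surface at z = 0. Lengths are in m, angles in degrees, forces in N, time in s.
With the tool pointing down it reaches from about 0.4 to 0.825 m from the base axis. Payload 7 kg.
Tool frame: the origin (TCP) lies midway between the tips of the shut fingers; the grasp point (between the pads) lies 19 mm behind it; z points along the fingers, y is the line along which they close (so a half turn about z gives the same grasp; the last joint's range is limited). The gripper opens to 88 mm and grips with 3 to 60 N. Pads are 19 mm wide; open, the fingers measure 130 mm over their backs; the gripper's body (78 mm by 193 mm) begins 47 mm behind the grasp point.
Start: joints at [80.793, 20.546, 0.682, 0, -70.136, -16.507], TCP at [0.293, 0.608, 0.227] pointing down, gripper open.
Joint ranges: [-176.03, 176.03], [-82.01, 121.73], [-58.28, 71.71], [-173.87, 95.51], [-174.79, -0.11], [-173.66, 173.66]. Speed limits (degrees/s): [136.94, 136.94, 172.46, 180, 180, 180].

### API

Orientations are given as [roll, pitch, yaw] about the fixed x, y, z axes, in that order (R = Rz(yaw) Ry(pitch) Rx(roll)).
In Python, from plant import ctrl, viewer, close_job gives the robot as it stands. The module is installed in compiled form; this text tells all that it offers.
- The arm moves only by the tool step_arm, never from a script. Its argument "moves" is a list that holds one entry, the list of rows, each a list of 5 numbers: the shift along the world's x, y, z in cm, then the turn about the world's z in rad, then the finger opening in cm, from 0 to 8.76. In form: [[[tx, ty, tz, twist, grip], ...]]. A call has 1 to 10 rows; each row shifts and turns the commanded pose from where the row before left it; what a row does not reach is not made up. A row lasts 1/10 s, in which the tool goes at most 50 mm and 8.59 degrees, less where a joint would pass 70% of its speed; a pose out of reach is approached as far as the arm can. A call with a gripper value outside its range is refused whole. The fingers move at their own pace and stop on an object; the grip force is fixed at half the most. Time passes only in rows, so rows that do not move let the fingers close. It gives the time, the measured TCP pose, the force, the opening and the grip force at its end, in the units of the state.
- ctrl.get_obs(): the state, without advancing time (a new reading comes with each control period).
- viewer.snapshot(name): name is "scene" or "side" or "wrist"; returns (picture, depth): 384x512x3 uint8, blue, green, red; 384x512 float32, m along the optical axis (not along the pixel's ray), 0 where there is no reading.
- viewer.camera_info(name): a dict with "camera_matrix" (3x3 intrinsics, pixels), "k1" (the pictures are not rectified: a ray, as slopes to the right and down, at radius r is drawn at 1 + k1 r^2 times it, then the intrinsics apply), "eye" and "orientation" of the camera in the world. Camera axes: x right, y down, z forward; pixel columns grow to the right and rows downward; lengths in m; the calibration is good to about 2 mm. A picture is of the moment at which its call begins: read the wrist's pose just before it. camera_info takes no time and is no camera call; for the wrist camera it gives the pose at the moment of the call.
- close_job(): hands the job in; it is judged then, once.
The state is a dict: "clock": time; "joint_pos": joint angles; "qvel": joint speeds; "tau": joint torques, N m; "tool_pos": TCP position; "orientation": TCP orientation; "force": force on the tool from outside, world axes, zero at the start; "moment": the same for the moment, N m; "opening": finger opening in m; "gripper_force": force on a finger pad.
Only numpy, scipy, OpenCV 4.12 (cv2) and the standard library are available. Lean on these libraries where they do the work, as an engineer would, in place of code of your own. Each camera call takes 0.05 s, during which the arm holds its last target. There are 200 camera calls.

## Working session

There is one attempt and no reset: what is moved stays moved. The work goes in short steps, Python scripts to look and compute and a tool call to move; the robot and the scene stay as the last step left them, time stands still between calls to the robot, and variables do not carry over. Pictures are saved under pics/ and viewed, at most 10 in all, crops included, and the job is handed in when it is done.

Besides the shell and the picture viewer there is one more tool, called after "Emit:" in YAML: its name, and indented under it one key for each argument. step_arm: Moves the arm, as the interface text tells. Its arguments: {"type":"object","properties":{"moves":{"type":"array","items":{"type":"array","items":{"type":"array","items":{"type":"number"}}}}},"required":["moves"]}

```bash
mkdir -p pics; cat > h.py <<'E'
import numpy as np, cv2
from plant import ctrl, viewer
def ray(info,u,v):
    K=np.array(info["camera_matrix"]);k1=info["k1"]
    p=np.array([(u-K[0,2])/K[0,0],(v-K[1,2])/K[1,1]]);q=p.copy()
    for _ in range(20): q=p/(1+k1*(q@q))
    return np.array([q[0],q[1],1.])
def R(info):
    o=np.array(info["orientation"],float)
    if o.shape==(3,3): return o
    from scipy.spatial.transform import Rotation
    return Rotation.from_euler("xyz",o,degrees=True).as_matrix() if o.size==3 else None
def pt(info,u,v,d): return np.array(info["eye"])+R(info)@ray(info,u,v)*d
def onz(info,u,v,z):
    r=R(info)@ray(info,u,v);e=np.array(info["eye"]);return e+r*(z-e[2])/r[2]
def cloud(info,d):
    K=np.array(info["camera_matrix"]);h,w=d.shape
    uv=np.stack(np.meshgrid(np.arange(w),np.arange(h)),-1).reshape(-1,2).astype(float)
    p=(uv-K[:2,2])/[K[0,0],K[1,1]];q=p.copy()
    for _ in range(20): q=p/(1+info["k1"]*(q**2).sum(1,keepdims=True))
    return (np.array(info["eye"])+(np.c_[q,np.ones(len(q))]*d.reshape(-1,1))@R(info).T).reshape(h,w,3)
E
python3 - <<'E'
from h import *
print(ctrl.get_obs())
for n in("scene","side"):
    i=viewer.camera_info(n);print(n,i)
    p,d=viewer.snapshot(n);cv2.imwrite(f"pics/{n}0.png",p);np.save(f"{n}0.npy",d)
a=np.hstack([cv2.imread("pics/scene0.png"),cv2.imread("pics/side0.png")])
cv2.imwrite("pics/both0.png",cv2.resize(a,(800,300)))
E
```

```text
{'clock': 0.0, 'joint_pos': array([ 8.07932220e+01,  2.05930924e+01,  6.33868538e-01, -2.12168682e-02,
       -7.01350644e+01, -1.65082174e+01]), 'qvel': array([ 0.04910542, -0.01520362, -0.0195719 ,  0.017394  ,  0.0943865 ,
        0.03138543]), 'tau': array([-1.01523074e-03, -5.82722890e+01,  2.93060213e+01,  6.99709520e+00,
        6.92052490e-03, -1.62214396e-04]), 'tool_pos': array([0.29267108, 0.60771006, 0.22560125]), 'orientation': array([ 1.79903930e+02, -7.67217696e-03, -2.57222149e+01]), 'force': array([ 0.27704273, -1.1142963 ,  0.96545485]), 'moment': array([ 0.07134603, -0.01505745, -0.00718273]), 'gripper_force': 0.0, 'opening': 0.08754392622079459}
scene {'camera_matrix': array([[405.38387343,   0.        , 254.92961166],
       [  0.        , 405.38387343, 199.54161115],
       [  0.        ,   0.        ,   1.        ]]), 'k1': -0.04893030114109482, 'eye': array([ 0.95090251, -0.54960726,  0.68903785]), 'orientation': array([-123.90153532,   -0.65570483,   35.38406673])}
side {'camera_matrix': array([[351.9732873 ,   0.        , 256.12183192],
       [  0.        , 351.9732873 , 196.37424533],
       [  0.        ,   0.        ,   1.        ]]), 'k1': -0.050557466579084116, 'eye': array([ 0.28317536, -0.4472901 ,  0.60931112]), 'orientation': array([-127.42927856,    0.6086808 ,  -24.69732914])}
```

View pics/scene0.png

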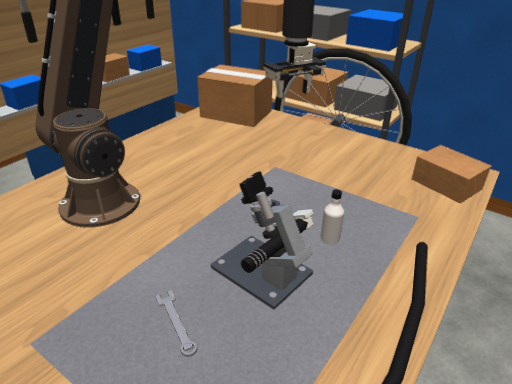

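View pics/side0.png

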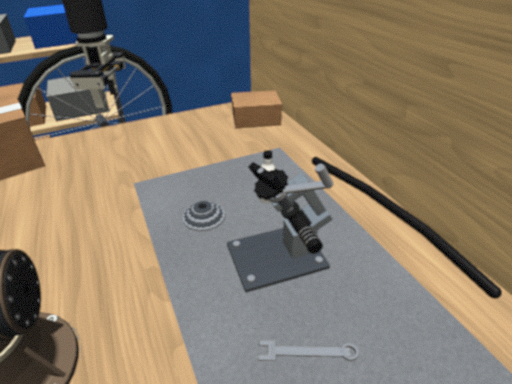

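The scene view shows the knob at about (255,187), the clamp plate around (262,268) and the bottle at (332,220). The side view shows the knob at (270,182), the lever post at (323,176), the cassette at (204,213) and the spanner at (310,351). The knob's axis leans towards the robot.

```bash
cat >> h.py <<'E'
def frame(o,yaw):
    c,s=np.cos(yaw),np.sin(yaw);Rz=np.array([[c,-s,0],[s,c,0],[0,0,1]])
    t=np.pi/6; T=np.array([[np.cos(t),0,-np.sin(t)],[0,1,0],[np.sin(t),0,np.cos(t)]])
    return np.array([o[0],o[1],0])+Rz@[-.03,0,.236], Rz@T   # knob centre; columns: uphill, left, axis
E
python3 - <<'E'
from h import *
C=[];
for n in("scene","side"):
    i=viewer.camera_info(n);d=np.load(f"{n}0.npy");p=cv2.imread(f"pics/{n}0.png");c=cloud(i,d);c[d==0]=np.nan
    g=p.astype(int);mx=g.max(2);sat=mx-g.min(2)
    u=(262,268) if n=="scene" else (260,262)
    print(n,"plate pt",c[u[1],u[0]],p[u[1],u[0]], "knob",c[187,255] if n=="scene" else c[182,270])
    m=((c[...,2]<.035)&(mx<85)&(sat<25)).astype(np.uint8)
    m=cv2.morphologyEx(m,cv2.MORPH_OPEN,np.ones((3,3)))
    k,l,s,_=cv2.connectedComponentsWithStats(m);print(s[1:][s[1:,4]>300])
    b=l[u[1],u[0]];P=c[l==b] if b else c[:0].reshape(-1,3);print(len(P),np.nanmedian(P,0) if len(P) else 0)
    # edges by ray to plate-top height
    z=np.nanmedian(P[:,2]);cn,_=cv2.findContours((l==b).astype(np.uint8),cv2.RETR_EXTERNAL,cv2.CHAIN_APPROX_NONE)
    q=max(cn,key=len)[:,0];W=np.array([onz(i,a,e,z)[:2] for a,e in q]);r=cv2.minAreaRect((W*1000).astype(np.float32));print("rect mm",r)
    C.append(c.reshape(-1,3))
np.save("C.npy",np.array(C,dtype=object),allow_pickle=True)
c=np.vstack(C);k=(c[:,2]>.22)&(c[:,0]>.35)&(c[:,0]<.85)&(abs(c[:,1])<.35)
np.set_printoptions(precision=3,suppress=True);print(k.sum(),c[k].min(0),c[k].max(0),np.median(c[k],0))
E
```

```text
scene plate pt [0.57765607 0.01639839 0.04625395] [78 75 73] knob [0.53309401 0.0479604  0.23116891]
[[ 335   87   62   28 1141]
 [ 383  243   44  141 1914]]
0 0
rect mm ((nan, nan), (0.0, 0.0), 0.0)
side plate pt [0.50928448 0.03870257 0.01375952] [89 81 76] knob [0.51959601 0.01616401 0.24384537]
[[  48   90   55   29  920]
 [ 326  164  175  133 1956]]
0 0
rect mm ((nan, nan), (0.0, 0.0), 0.0)
1777 [ 0.508 -0.036  0.22 ] [0.625 0.091 0.281] [0.545 0.017 0.241]
  return np.nanmean(a, axis, out=out, keepdims=keepdims)
```

```bash
python3 - <<'E'
from h import *
np.set_printoptions(precision=3,suppress=True)
A=[]
for n in("scene","side"):
    i=viewer.camera_info(n);d=np.load(f"{n}0.npy");p=cv2.imread(f"pics/{n}0.png");c=cloud(i,d);c[d==0]=np.nan;A.append(c.reshape(-1,3))
    near=(abs(c[...,0]-.54)<.18)&(abs(c[...,1]-.03)<.18)
    m=(near&(c[...,2]>.006)&(c[...,2]<.02)).astype(np.uint8);m=cv2.morphologyEx(m,cv2.MORPH_OPEN,np.ones((3,3)))
    print(n,"mat z",np.nanmedian(c[...,2][near&(c[...,2]<.006)]))
    k,l,s,_=cv2.connectedComponentsWithStats(m);b=1+s[1:,4].argmax();P=c[l==b];z=np.median(P[:,2])
    r=cv2.minAreaRect((P[:,:2]*1000).astype(np.float32));print("plate",s[b],z,r,cv2.boxPoints(r).round(0).tolist())
    k=near&(c[...,2]>.2)
    print("high",k.sum())
    dark=k&(p.max(2)<70); print("dark",dark.sum(),np.nanmedian(c[dark],0),c[dark].min(0),c[dark].max(0))
    grey=k&(p.max(2)>110); print("grey",grey.sum(),np.nanmedian(c[grey],0),c[grey].min(0),c[grey].max(0))
    x,y,x2,y2=(210,140,340,290) if n=="scene" else (220,130,350,280)
    cv2.imwrite(f"pics/{n}_c.png",cv2.resize(p[y:y2,x:x2],None,fx=3,fy=3,interpolation=2))
a=[cv2.imread(f"pics/{n}_c.png") for n in("scene","side")];cv2.imwrite("pics/c0.png",np.hstack(a))
E
```

```text
scene mat z 0.00019542580221587613
plate [ 211  239  102   69 2232] 0.013838942497891915 ((553.5614013671875, 46.11373519897461), (153.71763610839844, 202.69886779785156), 84.54596710205078) [[445.0, -21.0], [647.0, -40.0], [662.0, 113.0], [460.0, 132.0]]
high 1105
dark 572 [0.534 0.038 0.233] [ 0.512 -0.034  0.205] [0.609 0.087 0.273]
grey 405 [0.608 0.023 0.238] [ 0.508 -0.036  0.2  ] [0.625 0.086 0.281]
side mat z 0.00026543636347209354
plate [ 227  229  103   62 3397] 0.013602189435881318 ((554.2296142578125, 47.95294952392578), (151.5495147705078, 197.5865478515625), 84.3750228881836) [[448.0, -18.0], [645.0, -37.0], [660.0, 114.0], [463.0, 133.0]]
high 1583
dark 785 [0.525 0.036 0.228] [ 0.507 -0.03   0.2  ] [0.603 0.086 0.268]
grey 528 [0.595 0.015 0.22 ] [ 0.513 -0.033  0.2  ] [0.624 0.083 0.281]
```

View pics/c0.png

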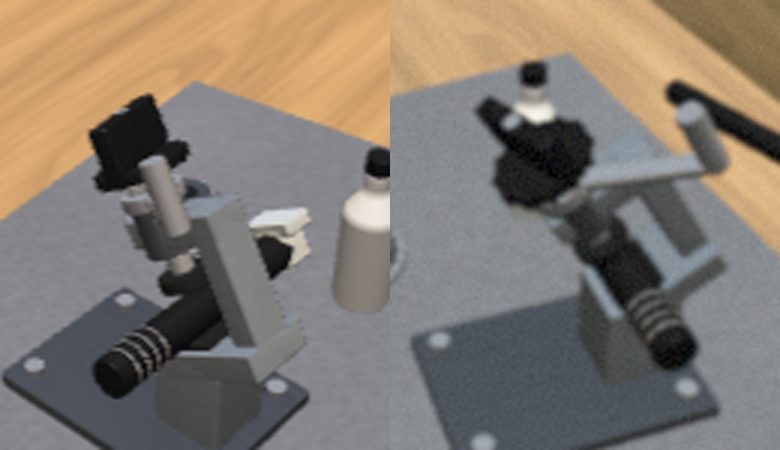

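The crop shows the black knob bar leaning towards the robot with its near-left end raised from the disc. The steel post stands on the right side (crop right, about (705,135)). The plate sits at (0.554, 0.047) with yaw about −5.5°, and its size agrees with the 200 × 150 mm given.

```bash
cat >> h.py <<'E'
O=(.554,.047);YAW=np.deg2rad(-5.5);KC,KR=frame(O,YAW)
def knob(c,dark):
    q=(c-KC)@KR; r=np.hypot(q[...,0],q[...,1])
    b=dark&(r<.05)&(q[...,2]>-.012)&(q[...,2]<.02)
    return q,b
E
python3 - <<'E'
from h import *
np.set_printoptions(precision=3,suppress=True)
print("KC",KC,"axis",KR[:,2])
allb=[]
for n in("scene","side"):
    i=viewer.camera_info(n);d=np.load(f"{n}0.npy");p=cv2.imread(f"pics/{n}0.png");c=cloud(i,d);c[d==0]=9
    q,b=knob(c,p.max(2)<75)
    B=q[b];top=B[B[:,2]>.009];print(n,len(B),"zmax",np.percentile(B[:,2],98),"top",len(top),top.mean(0))
    r=cv2.minAreaRect((B[:,:2]*1000).astype(np.float32));print(r,cv2.boxPoints(r).round(0).tolist())
    r=cv2.minAreaRect((top[:,:2]*1000).astype(np.float32));print("toprect",r)
    disc=q[(p.max(2)<75)&(np.hypot(q[...,0],q[...,1])<.045)&(q[...,2]>-.035)&(q[...,2]<-.015)]
    print("disc",len(disc),disc.min(0),disc.max(0),np.median(disc[:,2]))
    g=(p.max(2)>90)&(q[...,2]>-.04)&(q[...,2]<.02)&(np.hypot(q[...,0],q[...,1])>.08)&(np.hypot(q[...,0],q[...,1])<.13)
    G=q[g];print("post",len(G),np.median(G,0),G.min(0),G.max(0))
    a=np.median(G,0);print("post az deg",np.rad2deg(np.arctan2(a[1],a[0])),"r",np.hypot(*a[:2]),"world",KC+KR@a)
E
```

```text
KC [0.524 0.05  0.236] axis [-0.498  0.048  0.866]
scene 321 zmax 0.015344358034664553 top 81 [ 0.007 -0.007  0.013]
((6.540979385375977, -1.3360214233398438), (14.909663200378418, 77.92329406738281), 7.931629657745361) [[-6.0, 36.0], [5.0, -41.0], [19.0, -39.0], [9.0, 38.0]]
toprect ((5.700856685638428, -0.6981048583984375), (12.44239616394043, 75.70817565917969), 10.128839492797852)
disc 212 [-0.024 -0.039 -0.032] [ 0.035  0.036 -0.015] -0.02187332546114144
post 166 [ 0.093 -0.071 -0.02 ] [ 0.079 -0.077 -0.039] [ 0.097 -0.059 -0.001]
post az deg -37.370547065340645 r 0.11703477193675883 world [ 0.608 -0.03   0.265]
side 332 zmax 0.014999173233442258 top 182 [ 0.001 -0.005  0.013]
((0.6799259185791016, -1.1026458740234375), (16.00145149230957, 75.17779541015625), 17.747129440307617) [[-18.0, 32.0], [5.0, -39.0], [20.0, -34.0], [-3.0, 37.0]]
toprect ((1.1220970153808594, -0.14139175415039062), (15.355116844177246, 73.56864166259766), 16.702909469604492)
disc 454 [-0.033 -0.038 -0.032] [ 0.034  0.029 -0.015] -0.023206876255006663
post 122 [ 0.089 -0.07  -0.009] [ 0.079 -0.074 -0.04 ] [ 0.096 -0.057 -0.001]
post az deg -38.01005375208303 r 0.11350457282533698 world [ 0.599 -0.028  0.273]
```

Emit:
step_arm:
  moves:
    - [[0,0,4,0,8],[0,0,4,0,8],[1.5,-3.7,0.4,-0.07,8],[1.5,-3.7,0.4,-0.07,8],[1.5,-3.7,0.4,-0.07,8],[1.5,-3.7,0.4,-0.07,8],[1.5,-3.7,0.4,-0.07,8],[1.5,-3.7,0.4,-0.07,8],[1.5,-3.7,0.4,-0.07,8],[1.5,-3.7,0.4,-0.07,8]]

```text
clock: 1.1
tool_pos: [0.413, 0.3104, 0.3385]
orientation: [180.0, 0.0, -58.0]
force: [0.3, 0.7, 0.4]
opening: 0.0798
gripper_force: 0.0
```

Emit:
step_arm:
  moves:
    - [[1.5,-3.7,0.4,-0.07,8],[1.5,-3.7,0.4,-0.07,8],[1.5,-3.7,0.4,-0.07,8],[1.5,-3.7,0.4,-0.07,8],[1.5,-3.7,0,-0.07,8],[1.5,-3.7,0,-0.07,8],[1.0,-3.7,0,-0.07,8],[0.5,-0.5,0,0,8],[0,0,0,0,8]]

```text
clock: 2.0
tool_pos: [0.5181, 0.0471, 0.354]
orientation: [179.9, -0.0, -86.0]
force: [0.1, 0.1, -0.1]
opening: 0.0798
gripper_force: 0.0
```

```bash
python3 - <<'E'
from h import *
o=ctrl.get_obs();print(o["clock"],o["tool_pos"],o["orientation"],o["joint_pos"])
i=viewer.camera_info("wrist");p,d=viewer.snapshot("wrist");cv2.imwrite("pics/w1.png",p);np.savez("w1.npz",d=d,eye=i["eye"],o=i["orientation"]);print(i)
c=cloud(i,d);c[d==0]=9
np.set_printoptions(precision=3,suppress=True)
q,b=knob(c,p.max(2)<75);B=q[b];print(len(B))
top=B[B[:,2]>.009]
if len(top)>20:
    print("zmax",np.percentile(B[:,2],98));print(cv2.minAreaRect((B[:,:2]*1000).astype(np.float32)),cv2.minAreaRect((top[:,:2]*1000).astype(np.float32)))
E
```

```text
2.0 [0.51808764 0.04709384 0.35404397] [ 1.79946253e+02 -1.19896390e-02 -8.59862194e+01] [ 2.68209298e+01  2.41412590e+00 -5.98892658e+00 -9.88655736e-03
 -8.16511400e+01 -2.28057147e+01]
{'camera_matrix': array([[286.23291702,   0.        , 252.15930513],
       [  0.        , 286.23291702, 195.09005017],
       [  0.        ,   0.        ,   1.        ]]), 'k1': -0.0020564674621857105, 'eye': array([ 0.52321886, -0.02773206,  0.51202646]), 'orientation': array([ 1.64046789e+02, -2.49441006e-02, -1.75964388e+02])}
1674
zmax 0.015542128173933611
((0.675745964050293, -0.8170204162597656), (16.268470764160156, 74.65373992919922), 16.10983657836914) ((0.6388740539550781, -0.8263320922851562), (16.1555118560791, 74.64888763427734), 16.006752014160156)
```

View pics/w1.png

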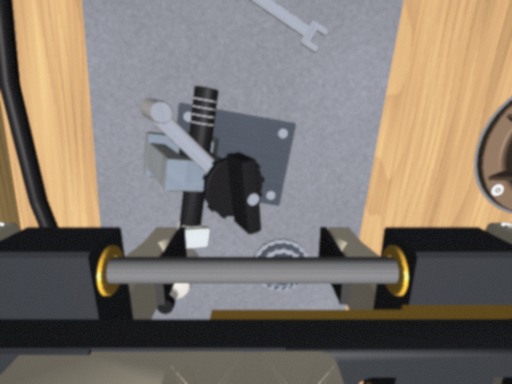

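The wrist picture shows the bar running from (240,160) to (252,228). The post is at (158,110), up and to the left. The bar sits at azimuth 106° in the knob frame, and its 16 × 75 mm top fits. I'll turn the wrist half a turn first so the whole clockwise travel fits joint 6's range.

Emit:
step_arm:
  moves:
    - [[0.4,0.2,0,0.146,4.5],[0,0,0,0.146,4.5],[0,0,0,0.146,4.5],[0,0,0,0.146,4.5],[0,0,0,0.146,4.5],[0,0,0,0.146,4.5],[0,0,0,0.146,4.5],[0,0,0,0.146,4.5],[0,0,0,0.146,4.5],[0,0,0,0.146,4.5]]

```text
clock: 3.05
tool_pos: [0.5214, 0.0517, 0.3545]
orientation: [-180.0, 0.0, -1.7]
force: [-0.6, 0.6, -0.3]
opening: 0.0451
gripper_force: 0.0
```

Emit:
step_arm:
  moves:
    - [[0,0,0,0.146,4.5],[0,0,0,0.146,4.5],[0,0,0,0.146,4.5],[0,0,0,0.146,4.5],[0,0,0,0.146,4.5],[0,0,0,0.146,4.5],[0,0,0,0.146,4.5],[0,0,0,0.146,4.5],[0,0,0,0.146,4.5],[0,0,0,0.146,4.5]]

```text
clock: 4.05
tool_pos: [0.5215, 0.0517, 0.3545]
orientation: [-180.0, -0.0, 81.9]
force: [0.1, -0.1, -0.2]
opening: 0.0451
gripper_force: 0.0
```

Emit:
step_arm:
  moves:
    - [[0,0,-2,0.146,4.5],[0,0,-2,0.146,4.5],[0,0,-2,0,4.5],[0,0,-1,0,4.5],[0,0,0,0,4.5]]

```text
clock: 4.55
tool_pos: [0.521, 0.0509, 0.2834]
orientation: [-179.9, 0.0, 98.2]
force: [-0.7, 0.3, 0.4]
opening: 0.045
gripper_force: 0.0
```

Emit:
step_arm:
  moves:
    - [[0.1,-0.15,-2,0,4.5],[0,0,-1.5,0,4.5],[0,0,-0.7,0,4.5],[0,0,-0.3,0,4.5],[0,0,-0.1,0,4.5],[0,0,0,0,4.5]]

```text
clock: 5.15
tool_pos: [0.5233, 0.0488, 0.2393]
orientation: [179.9, -0.0, 98.2]
force: [-0.1, 0.1, 0.1]
opening: 0.0449
gripper_force: 0.0
```

Emit:
step_arm:
  moves:
    - [[0,0,0,0,1.2],[0,0,0,0,1.2],[0,0,0,0,1.2],[0,0,0,0,1.2],[0,0,0,0,1.2]]

```text
clock: 5.65
tool_pos: [0.5221, 0.0484, 0.2387]
orientation: [-179.9, 0.0, 98.2]
force: [-4.6, 0.6, 4.8]
opening: 0.0201
gripper_force: 27.5
```

```bash
python3 - <<'E'
from h import *
o=ctrl.get_obs();print({k:np.round(o[k],4) for k in("clock","tool_pos","force","moment","opening","gripper_force","joint_pos")})
p,d=viewer.snapshot("side");cv2.imwrite("pics/s2.png",cv2.resize(p[100:280,180:380],None,fx=3,fy=3,interpolation=2))
E
```

```text
{'clock': np.float64(5.65), 'tool_pos': array([0.5221, 0.0484, 0.2387]), 'force': array([-4.5986,  0.5705,  4.8037]), 'moment': array([0.0818, 1.8331, 0.038 ]), 'opening': np.float64(0.0201), 'gripper_force': np.float64(27.4969), 'joint_pos': array([ 2.673920e+01,  5.868900e+00, -1.703320e+01, -1.910000e-02,
       -6.716750e+01,  1.614257e+02])}
```

View pics/s2.png

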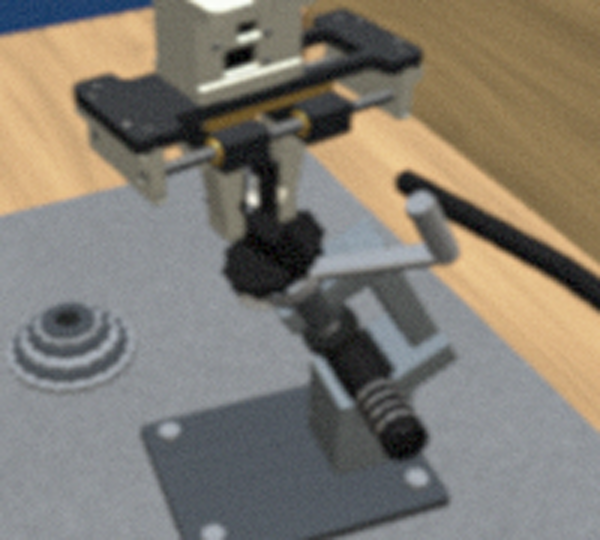

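The fingers hold the bar (opening 20 mm, bar at crop (265,200)), and the lever is clear of the gripper. Starting the turn.

```bash
cat > s.py <<'E'
from h import *
o=ctrl.get_obs();print({k:np.round(o[k],3).tolist() for k in("clock","tool_pos","orientation","force","moment","opening","gripper_force","joint_pos")}, "axis moment",o["moment"]@KR[:,2])
E
```

Emit:
step_arm:
  moves:
    - [[0,0,0,-0.1,1.2],[0,0,0,-0.1,1.2],[0,0,0,-0.1,1.2],[0,0,0,-0.1,1.2],[0,0,0,-0.1,1.2]]

```text
clock: 6.2
tool_pos: [0.5209, 0.0484, 0.2386]
orientation: [-179.8, 0.1, 69.3]
force: [-11.7, 2.0, 8.2]
opening: 0.0192
gripper_force: 30.3
```

```bash
python3 s.py
```

```text
{'clock': 6.2, 'tool_pos': [0.521, 0.048, 0.239], 'orientation': [-179.821, 0.082, 69.281], 'force': [-11.651, 2.047, 8.184], 'moment': [0.835, 4.225, 0.188], 'opening': 0.019, 'gripper_force': 30.338, 'joint_pos': [26.76, 5.834, -17.07, -0.083, -67.277, 132.553]} axis moment -0.04988344938534214
```

Emit:
step_arm:
  moves:
    - [[-0.1,0,0,-0.1,1.2],[-0.1,0,0,-0.1,1.2],[0,0,0,-0.1,1.2],[0,0,0,-0.1,1.2],[0,0,0,-0.1,1.2]]

```text
clock: 6.7
tool_pos: [0.5188, 0.049, 0.2388]
orientation: [-179.8, 0.1, 40.6]
force: [-12.9, 5.2, 10.5]
opening: 0.0178
gripper_force: 29.6
```

```bash
python3 s.py
```

```text
{'clock': 6.7, 'tool_pos': [0.519, 0.049, 0.239], 'orientation': [-179.846, 0.118, 40.64], 'force': [-12.918, 5.157, 10.464], 'moment': [2.058, 4.997, 0.109], 'opening': 0.018, 'gripper_force': 29.582, 'joint_pos': [26.893, 5.618, -17.267, -0.131, -67.267, 103.797]} axis moment -0.6905519957314636
```

Emit:
step_arm:
  moves:
    - [[-0.1,0.05,0,-0.1,1.2],[0,0,0,-0.1,1.2],[0,0,0,-0.1,1.2]]

```text
clock: 7.0
tool_pos: [0.5176, 0.0498, 0.2392]
orientation: [-179.9, 0.2, 23.5]
force: [-17.1, 8.2, 16.9]
opening: 0.0173
gripper_force: 30.0
```

```bash
python3 s.py
```

```text
{'clock': 7.0, 'tool_pos': [0.518, 0.05, 0.239], 'orientation': [-179.865, 0.15, 23.492], 'force': [-17.055, 8.166, 16.935], 'moment': [3.166, 6.433, 0.543], 'opening': 0.017, 'gripper_force': 30.009, 'joint_pos': [27.025, 5.49, -17.349, -0.156, -67.303, 86.527]} axis moment -0.7975902448423379
```

Emit:
step_arm:
  moves:
    - [[-0.1,0.05,0,-0.1,1.2],[0,0,0,-0.1,1.2]]

```text
clock: 7.2
tool_pos: [0.517, 0.0505, 0.2394]
orientation: [-179.9, 0.1, 12.0]
force: [-16.7, 8.8, 16.3]
opening: 0.017
gripper_force: 29.9
```

```bash
python3 s.py; python3 - <<'E'
from h import *
a=[]
for n,(x,y) in(("side",(210,130)),("scene",(195,150))):
    p,d=viewer.snapshot(n);a.append(cv2.resize(p[y:y+150,x:x+130],None,fx=3,fy=3,interpolation=2))
cv2.imwrite("pics/c3.png",np.hstack(a))
E
```

```text
{'clock': 7.2, 'tool_pos': [0.517, 0.051, 0.239], 'orientation': [-179.886, 0.1, 12.046], 'force': [-16.65, 8.771, 16.26], 'moment': [3.25, 5.759, 0.584], 'opening': 0.017, 'gripper_force': 29.883, 'joint_pos': [27.141, 5.388, -17.443, -0.147, -67.235, 74.961]} axis moment -0.8360619622222171
```

View pics/c3.png

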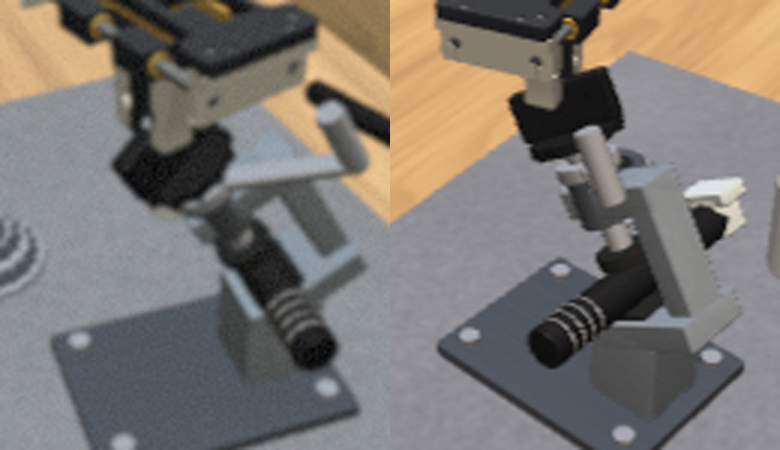

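The reaction moment jumped from about 0.15 to 0.55 N m between yaw 41° and 23° and has stayed there, so the screw is home and the limiter is slipping. That puts the screw's start at 1.0–1.28, inside the given range. In the scene crop the jaw pad at (620,258) sits on the tube. I'll turn on by about 0.8 rad for three to five clicks in all.

Emit:
step_arm:
  moves:
    - [[0,0,0,-0.1,1.2],[0,0,0,-0.1,1.2],[0,0,0,-0.1,1.2],[0,0,0,-0.1,1.2]]

```text
clock: 7.7
tool_pos: [0.5176, 0.0517, 0.2391]
orientation: [-179.8, 0.1, -10.9]
force: [-11.8, 11.2, 7.2]
opening: 0.0163
gripper_force: 30.3
```

```bash
python3 s.py
```

```text
{'clock': 7.7, 'tool_pos': [0.518, 0.052, 0.239], 'orientation': [-179.807, 0.091, -10.865], 'force': [-11.772, 11.23, 7.155], 'moment': [4.406, 4.008, 0.504], 'opening': 0.016, 'gripper_force': 30.299, 'joint_pos': [27.179, 5.419, -17.407, -0.226, -67.127, 52.044]} axis moment -1.5639675194647011
```

Emit:
step_arm:
  moves:
    - [[0,0,0,-0.1,1.2],[0,0,0,-0.1,1.2],[0,0,0,-0.1,1.2],[0,0,0,-0.1,1.2]]

```text
clock: 8.1
tool_pos: [0.5182, 0.0527, 0.2398]
orientation: [-179.7, 0.1, -33.8]
force: [-15.5, 16.0, 15.7]
opening: 0.0165
gripper_force: 34.0
```

```bash
python3 s.py
```

```text
{'clock': 8.1, 'tool_pos': [0.518, 0.053, 0.24], 'orientation': [-179.727, 0.135, -33.754], 'force': [-15.499, 15.972, 15.732], 'moment': [6.246, 5.346, 0.63], 'opening': 0.017, 'gripper_force': 34.015, 'joint_pos': [27.219, 5.394, -17.328, -0.272, -67.106, 29.132]} axis moment -2.306896502318561
```

Emit:
step_arm:
  moves:
    - [[0,0,0,0,5],[0,0,0,0,5],[0,0,0,0,5],[0,0,1,0,5],[0,0,3,0,5],[0,0,4,0,5],[-3,0,4,0,5],[-3,0,1,0,5],[0,0,0,0,5]]

```text
clock: 9.0
tool_pos: [0.4576, 0.0491, 0.3726]
orientation: [-179.7, -0.2, -33.6]
force: [-0.0, 1.1, 0.4]
opening: 0.0502
gripper_force: 0.0
```

```bash
python3 s.py; cat > m.py <<'E'
from h import *
import sys
np.set_printoptions(precision=3,suppress=True)
for n in sys.argv[1:]:
    i=viewer.camera_info(n);p,d=viewer.snapshot(n);c=cloud(i,d);c[d==0]=9
    q,b=knob(c,p.max(2)<75);top=q[b&(q[...,2]>.009)]
    if len(top)>20:
        x=np.cov(top[:,:2].T);w,v=np.linalg.eigh(x);e=v[:,1];print(n,len(top),"bar az",np.rad2deg(np.arctan2(e[1],e[0]))%180,cv2.minAreaRect((top[:,:2]*1000).astype(np.float32)))
    r=np.hypot(q[...,0],q[...,1]);G=q[(p.max(2)>90)&(q[...,2]>-.03)&(q[...,2]<.005)&(r>.085)&(r<.13)]
    if len(G)>10:
        a=np.median(G,0);print(n,"post",len(G),a,"az",np.rad2deg(np.arctan2(a[1],a[0])),"r",np.hypot(*a[:2]))
    cv2.imwrite(f"pics/{n}_m.png",p)
E
python3 m.py wrist side scene
```

```text
{'clock': 9.0, 'tool_pos': [0.458, 0.049, 0.373], 'orientation': [-179.682, -0.194, -33.609], 'force': [-0.048, 1.138, 0.431], 'moment': [0.038, -0.017, 0.015], 'opening': 0.05, 'gripper_force': 0.0, 'joint_pos': [30.792, -4.319, -10.289, 0.038, -83.659, 25.595]} axis moment -0.006797577346244359
wrist 992 bar az 157.78152739214298 ((0.6823272705078125, 0.111846923828125), (16.045438766479492, 76.23253631591797), 68.04119873046875)
wrist post 421 [ 0.087 -0.064 -0.003] az -36.4436119179661 r 0.1083919803307921
side 217 bar az 157.8319396696282 ((0.9774322509765625, -0.20458221435546875), (15.010059356689453, 75.94341278076172), 67.68509674072266)
side post 103 [ 0.089 -0.069 -0.006] az -37.70639446027642 r 0.11277505585746873
scene 73 bar az 160.90433500331102 ((3.9612255096435547, -4.513080596923828), (14.784168243408203, 69.48146057128906), 70.3643798828125)
scene post 129 [ 0.093 -0.071 -0.016] az -37.53079234099623 r 0.11726265943817635
```

```bash
cat > path.py <<'E'
from h import *
KC2=KC+KR@[.0008,-.0003,0]
def tgt(az,off,zk=-.02):
    a=np.deg2rad(az);t=KR@[np.sin(a),-np.cos(a),0];th=t[:2]/np.linalg.norm(t[:2])
    p=KC2+KR@[.11*np.cos(a),.11*np.sin(a),zk];p[:2]-=off*th
    y=np.rad2deg(np.arctan2(th[1],th[0]))
    return p*100,(y-180)%360-360 if False else ((y+180)+180)%360-180
E
python3 - <<'E'
from path import *
np.set_printoptions(precision=2,suppress=True)
for az,off in((-37,.045),(-37,.02),(-50,.02),(-60,.02),(-70,.02),(-80,.02),(-90,.02),(-100,.02)): print(az,off,*tgt(az,off))
i=viewer.camera_info("side");p,d=viewer.snapshot("side");c=cloud(i,d);c[d==0]=9;q=(c-KC)@KR*1000
for lo in range(-40,140,20):
  for rl in range(-120,60,30):
    m=(q[...,0]>lo)&(q[...,0]<lo+20)&(q[...,1]>rl)&(q[...,1]<rl+30)&(q[...,2]>-120)
    if m.sum()>5: print((lo,rl,round(float(np.percentile(q[m][:,2],97)))),end=" ")
print()
P0=cv2.cvtColor(cv2.imread("pics/scene0.png"),cv2.COLOR_BGR2GRAY);P1=cv2.cvtColor(cv2.imread("pics/scene_m.png"),cv2.COLOR_BGR2GRAY)
up=lambda x:cv2.resize(x,None,fx=5,fy=5,interpolation=cv2.INTER_CUBIC)
t=up(P0[224:238,262:274]);s=up(P1[216:250,256:280]);r=cv2.matchTemplate(s,t,cv2.TM_CCOEFF_NORMED);_,v,_,l=cv2.minMaxLoc(r);print("pad shift px",l[0]/5-6,l[1]/5-8,v)
i=viewer.camera_info("scene");K=np.array(i["camera_matrix"])
def pr(x): y=R(i).T@(x-np.array(i["eye"]));return y[:2]/y[2]*K[0,0]
x=KC-KR[:,2]*.11;print("px per mm down axis",(pr(x-KR[:,2]*.001)-pr(x)), pr(x)+K[:2,2])
cv2.imwrite("pics/pad.png",np.hstack([cv2.resize(cv2.imread(f)[205:265,235:300],None,fx=6,fy=6,interpolation=2) for f in("pics/scene0.png","pics/scene_m.png")]))
E
```

```text
-37 0.045 [63.22  1.05 26.3 ] 51.37165597251513
-37 0.02 [61.66 -0.9  26.3 ] 51.37165597251513
-50 0.02 [60.33 -2.87 25.44] 38.59531272666163
-60 0.02 [59.07 -4.14 24.66] 28.1900675259798
-70 0.02 [57.64 -5.15 23.79] 17.295877258858468
-80 0.02 [56.07 -5.88 22.86] 6.0083933658223145
-90 0.02 [54.41 -6.29 21.91] -5.5
-100 0.02 [52.7  -6.35 20.95] -17.008393365822258
(-40, -30, -22) (-40, 0, 15) (-20, -90, 278) (-20, -60, 182) (-20, -30, 12) (-20, 0, 15) (0, -120, 260) (0, -90, 277) (0, -60, 274) (0, -30, 14) (0, 0, 15) (20, -120, 261) (20, -90, 267) (20, -60, 267) (20, -30, 258) (20, 0, 157) (40, -120, 254) (40, -90, 255) (40, -60, 238) (40, -30, 303) (40, 0, 305) (60, -120, 244) (60, -90, 244) (60, -60, 309) (60, -30, 311) (60, 0, 287) (80, -90, -2) (80, -60, 305) (80, -30, 290) (80, 0, 225) (100, -60, 292) (100, -30, 275) (100, 0, 258) (100, 30, 214) (120, -30, 278) (120, 0, 265) (120, 30, 209) 
pad shift px 0.7999999999999998 2.0 0.9204445481300354
px per mm down axis [0.16 0.41] [270.7  229.29]
```

View pics/pad.png

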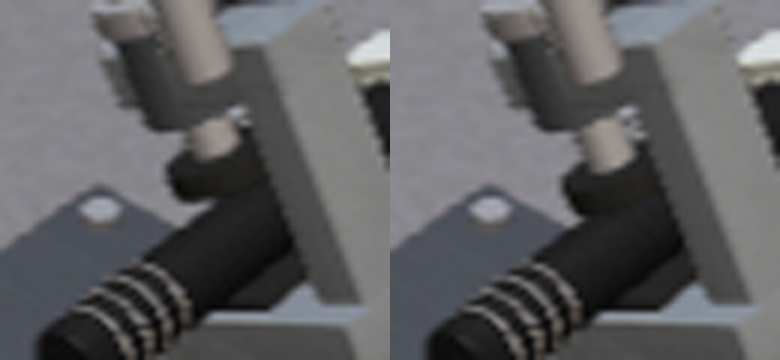

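The pad moved about 5 mm down onto the tube, roughly 1.1 rad of screw, while the knob turned 2.23 rad. So the slip is about 1.1 rad, or four clicks. Next is the lever: closed fingers go behind the post.

Emit:
step_arm:
  moves:
    - [[1.8,-0.4,0,0.135,0],[1.8,-0.4,0,0.135,0],[1.8,-0.4,0,0.135,0],[1.8,-0.4,0,0.135,0],[1.8,-0.4,0,0.135,0],[1.8,-0.4,0,0.135,0],[1.8,-0.4,0,0.135,0],[1.8,-0.4,0,0.135,0],[1.6,-0.4,0,0.135,0],[1.4,-0.2,0,0.135,0]]

```text
clock: 10.2
tool_pos: [0.6342, 0.0109, 0.3664]
orientation: [-179.9, 0.2, 44.0]
force: [-0.2, 0.6, -0.3]
opening: 0.0003
gripper_force: 0.0
```

Emit:
step_arm:
  moves:
    - [[0,0,-2,0.133,0],[0,0,-1.5,0,0],[0,0,0,0,0]]

```text
clock: 10.5
tool_pos: [0.6323, 0.0112, 0.3293]
orientation: [-179.7, 0.3, 51.3]
force: [0.2, 0.5, -1.1]
opening: 0.0004
gripper_force: 0.0
```

```bash
python3 s.py; python3 - <<'E'
from h import *
p,d=viewer.snapshot("side");cv2.imwrite("pics/s4.png",cv2.resize(p[90:260,200:400],None,fx=3,fy=3,interpolation=2))
E
```

```text
{'clock': 10.5, 'tool_pos': [0.632, 0.011, 0.329], 'orientation': [-179.749, 0.31, 51.29], 'force': [0.245, 0.488, -1.115], 'moment': [-0.1, -0.03, -0.023], 'opening': 0.0, 'gripper_force': 0.0, 'joint_pos': [18.641, 14.222, 4.982, -0.045, -81.156, 122.656]} axis moment 0.028496800320459287
```

View pics/s4.png

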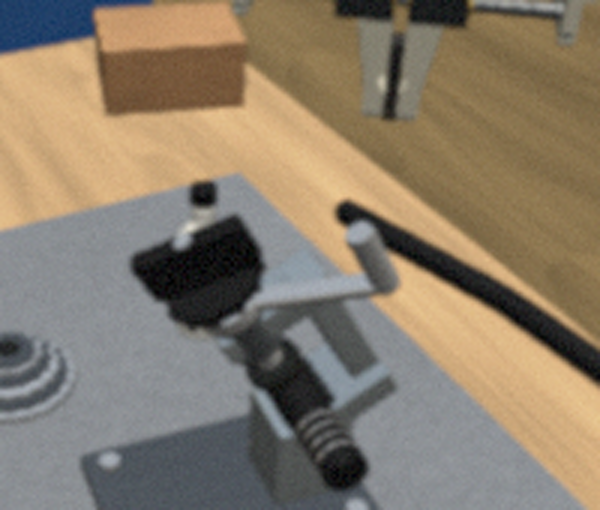

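The closed fingers hang behind and above the post (tips at crop (385,115), post top at (362,235)). Descending now.

Emit:
step_arm:
  moves:
    - [[0,0,-2,0,0],[0,0,-2,0,0],[0,0,-1.6,0,0],[0,0,-1.0,0,0],[0,0,0,0,0]]

```text
clock: 11.05
tool_pos: [0.6326, 0.0115, 0.2666]
orientation: [-179.9, 0.1, 51.3]
force: [-0.1, -0.4, 0.1]
opening: 0.0006
gripper_force: 0.0
```

Emit:
step_arm:
  moves:
    - [[-0.6,-0.75,0,0,0],[-0.6,-0.75,0,0,0],[-0.4,-0.5,0,0,0],[0,0,0,0,0]]

```text
clock: 11.45
tool_pos: [0.6164, -0.0093, 0.2687]
orientation: [179.9, -0.1, 51.3]
force: [-0.4, -0.1, -0.1]
opening: 0.0005
gripper_force: 0.0
```

```bash
python3 s.py;python3 m.py side
```

```text
{'clock': 11.45, 'tool_pos': [0.616, -0.009, 0.269], 'orientation': [179.948, -0.064, 51.301], 'force': [-0.374, -0.078, -0.141], 'moment': [-0.085, -0.019, 0.018], 'opening': 0.001, 'gripper_force': 0.0, 'joint_pos': [17.267, 13.684, -3.459, 0.007, -72.775, 124.031]} axis moment 0.057219025032655746
side 217 bar az 158.39390723194518 ((0.6966819763183594, -0.4125537872314453), (14.279744148254395, 76.42456817626953), 69.33685302734375)
side post 229 [ 0.094 -0.064 -0.005] az -34.20975591537749 r 0.11361740504486562
```

Emit:
step_arm:
  moves:
    - [[-0.33,-0.49,-0.4,-0.056,0],[-0.33,-0.49,-0.3,-0.056,0],[-0.33,-0.49,-0.25,-0.056,0],[-0.33,-0.49,-0.25,-0.056,0],[-0.32,-0.32,-0.2,-0.045,0],[-0.32,-0.32,-0.2,-0.045,0],[-0.32,-0.32,-0.2,-0.045,0],[-0.32,-0.32,-0.2,-0.045,0]]

```text
clock: 12.3
tool_pos: [0.5921, -0.0405, 0.2488]
orientation: [179.9, -0.2, 28.1]
force: [1.7, 1.3, 1.9]
opening: 0.0005
gripper_force: 1.6
```

```bash
python3 s.py;python3 m.py side
```

```text
{'clock': 12.3, 'tool_pos': [0.592, -0.04, 0.249], 'orientation': [179.933, -0.187, 28.119], 'force': [1.722, 1.296, 1.906], 'moment': [0.604, -0.489, 0.029], 'opening': 0.001, 'gripper_force': 1.566, 'joint_pos': [14.96, 12.023, -8.223, 0.024, -69.557, 103.15]} axis moment -0.2984989661603881
side 212 bar az 158.01086069158043 ((0.9734230041503906, -0.5042171478271484), (15.182628631591797, 75.42326354980469), 69.46112823486328)
side post 296 [ 0.069 -0.096 -0.008] az -54.164960794446905 r 0.1178182992837166
```

Emit:
step_arm:
  moves:
    - [[-0.36,-0.25,-0.25,-0.048,0],[-0.36,-0.25,-0.25,-0.048,0],[-0.36,-0.25,-0.25,-0.048,0],[-0.36,-0.25,-0.25,-0.048,0],[-0.39,-0.18,-0.25,-0.049,0],[-0.39,-0.18,-0.25,-0.049,0],[-0.39,-0.18,-0.25,-0.049,0],[-0.39,-0.18,-0.25,-0.049,0]]

```text
clock: 13.15
tool_pos: [0.562, -0.0578, 0.2286]
orientation: [180.0, -0.2, 5.9]
force: [1.5, 1.6, 3.5]
opening: 0.0002
gripper_force: 1.5
```

```bash
python3 s.py;python3 m.py side
```

```text
{'clock': 13.15, 'tool_pos': [0.562, -0.058, 0.229], 'orientation': [179.99, -0.169, 5.93], 'force': [1.473, 1.579, 3.455], 'moment': [0.343, -0.58, 0.01], 'opening': 0.0, 'gripper_force': 1.526, 'joint_pos': [13.996, 10.049, -13.418, 0.036, -66.368, 81.92]} axis moment -0.18960810646481271
side 206 bar az 158.05932846997158 ((1.2069053649902344, -1.083200454711914), (15.436481475830078, 75.19991302490234), 69.71046447753906)
side post 355 [ 0.036 -0.112 -0.011] az -72.279646622346 r 0.11801733195989113
```

Emit:
step_arm:
  moves:
    - [[-0.41,-0.1,-0.24,-0.05,0],[-0.41,-0.1,-0.24,-0.05,0]]

```text
clock: 13.4
tool_pos: [0.5538, -0.06, 0.2237]
orientation: [180.0, -0.1, 0.3]
force: [2.5, -0.9, 4.1]
opening: 0.0004
gripper_force: 1.6
```

Emit:
step_arm:
  moves:
    - [[-0.41,-0.1,-0.24,-0.05,0],[-0.41,-0.1,-0.24,-0.05,0]]

```text
clock: 13.6
tool_pos: [0.5455, -0.0618, 0.2189]
orientation: [-180.0, -0.1, -5.5]
force: [1.6, 0.4, 2.7]
opening: 0.0003
gripper_force: 1.5
```

Emit:
step_arm:
  moves:
    - [[-0.42,-0.02,-0.24,-0.05,0]]

```text
clock: 13.7
tool_pos: [0.5414, -0.0621, 0.2165]
orientation: [-180.0, -0.1, -8.3]
force: [2.0, -0.6, 3.1]
opening: 0.0003
gripper_force: 1.6
```

```bash
python3 s.py;python3 m.py side
```

```text
{'clock': 13.7, 'tool_pos': [0.541, -0.062, 0.216], 'orientation': [-179.989, -0.137, -8.349], 'force': [1.996, -0.581, 3.099], 'moment': [-0.232, -0.618, 0.004], 'opening': 0.0, 'gripper_force': 1.578, 'joint_pos': [14.095, 8.64, -16.808, 0.046, -64.42, 67.536]} axis moment 0.08947514025362929
side 182 bar az 158.1166561340652 ((-2.8795299530029297, 1.3841438293457031), (14.534497261047363, 66.4487075805664), 67.51380920410156)
side post 256 [ 0.005 -0.114 -0.009] az -87.38659928107364 r 0.11386735308305077
```

Still moving at about 3–4 N, so I'll go on in small steps until the force rises at the stop.

Emit:
step_arm:
  moves:
    - [[-0.42,-0.02,-0.24,-0.05,0],[-0.21,0,-0.12,-0.025,0]]

```text
clock: 13.95
tool_pos: [0.5346, -0.0624, 0.2125]
orientation: [-180.0, -0.1, -12.6]
force: [2.0, -0.5, 3.5]
opening: 0.0001
gripper_force: 1.5
```

Emit:
step_arm:
  moves:
    - [[-0.21,0,-0.12,-0.025,0],[-0.21,0,-0.12,-0.025,0]]

```text
clock: 14.15
tool_pos: [0.5301, -0.0623, 0.2098]
orientation: [-180.0, -0.0, -15.5]
force: [3.0, -0.2, 5.1]
opening: 0.0009
gripper_force: 3.2
```

Emit:
step_arm:
  moves:
    - [[-0.21,0,-0.12,-0.025,0],[-0.21,0,-0.12,-0.025,0]]

```text
clock: 14.35
tool_pos: [0.5292, -0.0625, 0.2095]
orientation: [-179.9, -0.4, -18.4]
force: [9.5, -2.8, 11.1]
opening: 0.0003
gripper_force: 7.4
```

```bash
python3 s.py;python3 m.py side
```

```text
{'clock': 14.35, 'tool_pos': [0.529, -0.062, 0.21], 'orientation': [-179.896, -0.44, -18.376], 'force': [9.494, -2.751, 11.096], 'moment': [-1.233, -3.799, -0.022], 'opening': 0.0, 'gripper_force': 7.395, 'joint_pos': [14.477, 7.585, -19.089, 0.17, -62.9, 57.071]} axis moment 0.41293645194800416
side 161 bar az 157.19432554227416 ((0.6592159271240234, -0.6662025451660156), (15.874231338500977, 75.53213500976562), 65.616455078125)
side post 56 [-0.017 -0.109 -0.004] az -98.67804924164626 r 0.11003145458723923
```

Emit:
step_arm:
  moves:
    - [[-0.2,0,0,0,0],[0,0,0,0,0]]

```text
clock: 14.6
tool_pos: [0.5288, -0.0624, 0.21]
orientation: [-179.8, -0.6, -18.3]
force: [15.3, -3.9, 5.3]
opening: 0.0005
gripper_force: 7.6
```

Emit:
step_arm:
  moves:
    - [[0.4,0,0,0,0],[0.8,0,0.2,0,0],[0.8,0,1,0,0],[0,0,3,0,0],[0,0,4,0,0],[0,0,4,0,0],[0,-3,2,0,0],[0,-4,0,0,0],[0,-4,0,0,0],[0,0,0,0,0]]

```text
clock: 15.6
tool_pos: [0.5426, -0.1754, 0.3478]
orientation: [179.9, 0.2, -18.6]
force: [0.8, 0.3, -0.9]
opening: 0.0002
gripper_force: 0.0
```

```bash
python3 s.py;python3 m.py wrist scene side; python3 - <<'E'
import cv2,numpy as np
cv2.imwrite("pics/f.png",np.hstack([cv2.resize(cv2.imread(f"pics/{n}_m.png"),(400,300)) for n in("scene","side")]))
E
```

```text
{'clock': 15.6, 'tool_pos': [0.543, -0.175, 0.348], 'orientation': [179.95, 0.196, -18.58], 'force': [0.825, 0.321, -0.944], 'moment': [0.062, 0.025, 0.014], 'opening': 0.0, 'gripper_force': 0.0, 'joint_pos': [1.724, 7.64, -0.943, -0.021, -81.619, 69.699]} axis moment -0.017753439681327962
wrist 228 bar az 149.9207493903955 ((-16.470088958740234, 5.843717575073242), (14.536514282226562, 35.41917419433594), 68.07128143310547)
scene 71 bar az 160.68797590437777 ((3.656780242919922, -4.857097625732422), (13.665860176086426, 70.0108871459961), 69.40948486328125)
scene post 134 [-0.009 -0.113 -0.015] az -94.72594452200526 r 0.1138295072638318
side 213 bar az 157.9211118838536 ((1.0359077453613281, -0.2698211669921875), (14.575936317443848, 76.06536865234375), 67.65693664550781)
side post 137 [-0.012 -0.112 -0.006] az -95.96095325386968 r 0.11308163876706044
```

View pics/f.png

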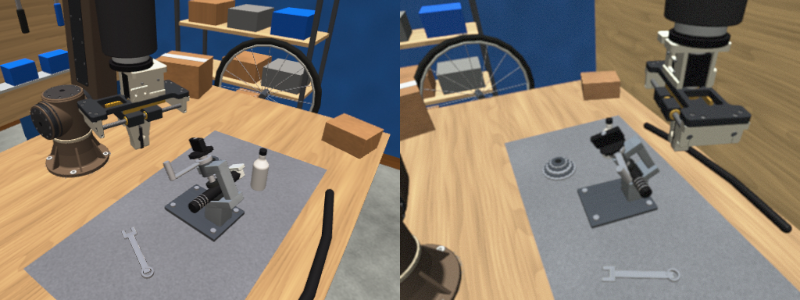

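The lever swung about 58° and stopped hard, with the force climbing to 15 N and no further motion. It now points right and towards the robot (post at (170,167) in the left half). The knob bar is unchanged at 158°, the bystanders are in place, and the arm is clear. Handing in.

```bash
python3 -c "from plant import close_job; print(close_job())"
```

```text
the job is handed in; nothing more can be done
None
```

I handed the job in at about 16 s: the jaw is home and tight with roughly four clicks of slip, the lever was then pushed about 58° to its stop and released, and the bottle, spanner and cassette were not touched; the judge's result was not shown.

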